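# Load button trays under a bayonet-locked glass dome

### The arm

A 6-joint arm with a two-finger parallel gripper is mounted at the origin on the work surface. World frame = base frame: x ahead of the robot, y to its left, z up, the work surface at z = 0. Lengths are in m, angles in rad, forces in N, time in s.
With the tool pointing down it reaches from about 0.4 to 0.825 m from the base axis. Payload 7 kg.
Tool frame: the origin (TCP) lies midway between the tips of the shut fingers; the grasp point (between the pads) lies env.grasp_offset behind it (env.grasp_offset is the distance from the TCP to the grasp point, in m); z points along the fingers, y is the line along which they close (so a half turn about z gives the same grasp; the last joint's range is limited). The gripper opens to 88 mm and grips with 3 to 60 N. Pads are 19 mm wide; open, the fingers measure 130 mm over their backs; the gripper's body (78 mm by 193 mm) begins 47 mm behind the grasp point.
Start: joints at [1.525, 0.359, 0.012, 0, -1.224, -0.288], TCP at [0.221, 0.638, 0.2] pointing down, gripper open.
Joint ranges: [-3.07, 3.07], [-1.43, 2.12], [-1.02, 1.25], [-3.03, 1.67], [-3.05, -0], [-3.03, 3.03]. Speed limits (rad/s): [2.39, 2.39, 3.01, 3.14, 3.14, 3.14].

### API

Orientations are given as a 3x3 rotation matrix whose columns are the frame's x, y, z axes.
In Python, from plant import env gives the robot as it stands. Calls block until the motion is done:
- env.reach(position, orientation): joint-space move of the TCP to a pose.
- env.move_straight(position, vel=0.15, rot=None, contact_N=None): straight line of the TCP; rot=None keeps the orientation; vel is the mean speed in m/s. With contact_N (N) it stops when the force on the tool has changed by that much, and returns True; else False.
- env.set_joints(angles): joint-space move.
- env.grip(opening, grasp_force=None): finger opening in m; grasp_force is the grip in N (None keeps the last); returns when the fingers have stopped.
- env.pause(seconds).
- env.ik(position, orientation): joint angles nearest the present ones, or None.
- env.read_camera(name): name is "scene" or "side" or "wrist"; returns the picture (480x640x3 uint8, blue, green, red); there is no depth.
- env.calibration(name): a dict with "fx", "fy", "cx", "cy" (pixels), "pose" (4x4, takes a point from camera to world coordinates). Camera axes: x right, y down, z forward; pixel columns grow to the right and rows downward; lengths in m; the calibration is good to about 2 mm. The wrist camera is an equidistant fisheye: a pixel r from the principal point sees the ray r / f radians off the axis. A picture is of the moment at which its call begins: read the wrist's pose just before it. calibration takes no time and is no camera call; for the wrist camera it gives the pose at the moment of the call.
A pose or a line that the arm cannot do raises env.MotionError and nothing moves.
- env.finish_job(): hands the job in; it is judged then, once.
Readings, each from a call of its own:
- env.get_clock(): time.
- env.get_joint_positions(): joint angles.
- env.get_joint_vel(): joint speeds.
- env.get_joint_torque(): joint torques, N m.
- env.get_tcp_pos(): TCP position.
- env.get_orientation(): TCP orientation.
- env.get_force(): force on the tool from outside, world axes, zero at the start.
- env.get_moment(): the same for the moment, N m.
- env.get_finger_gap(): finger opening in m.
- env.get_gripper_force(): force on a finger pad.
Only numpy, scipy, OpenCV 4.12 (cv2) and the standard library are available. Lean on these libraries where they do the work, as an engineer would, in place of code of your own. Each camera call takes 0.05 s, during which the arm holds its last target. There are 200 camera calls.

### The job

Unlock the empty glass dome from its base (push it down against the spring, give it a quarter turn counter-clockwise, let it rise), stand it upright on the red coaster, and stack all the button trays on the white pedestal, lengthwise in line with the red lock marks: the bottom tray 6 mm off centre towards the green tab, the next 6 mm off centre away from it, and so on alternately, each resting on the rim of the one below. Then put the dome back over the stack, push it down, turn it clockwise a quarter turn and let it rise so that it seats locked in its notches. Leave the jar, hoop and thread spools where they are.

Things in the scene. Friction and masses are not known exactly. Their poses are not given: they have to be found in the camera images.
- base: Bayonet base, fixed: dark wooden foot 160 mm across, round white pedestal in the middle, brass collar around it (radius 62 to 78 mm, top at 28 mm). Origin: centre of its underside, on the stool top; z up. Its x axis, the lock axis, points to a small green tab outside the collar. The dome's lugs enter at the open slots and turn under the collar's ledge (underside at 20 mm) to the notches.
- pedestal_top (a point): Centre of the pedestal's flat top, 34 mm above the base's origin. The top is 91 mm across, bevelled to 99 mm. The trays are stacked here.
- slot (a point): Middle of one of the two open entry slots in the collar (28 mm wide), at the collar's top on the base's +y side; the other is opposite, at -y.
- notch (a point): Middle of one of the two lock notches, at the collar's top on the base's +x side (the other at -x), each marked by a red line. The notch's roof is 24 mm above the base's origin, 4 mm higher than the ledge. Seen from above, lugs go from slot to notch clockwise, from notch to slot counter-clockwise, only while pushed down; solid blocks stop them the other way.
- spring_seat (a joint): Black spring-loaded seat disc around the pedestal, under the dome's rim: 0 m = fully up (top 24 mm above the base's origin), grows as pressed, hard stop at 0.016. Spring 4 N at 0 plus 0.4 N per mm. About 0.006 with the dome locked home; the lugs clear the ledge beyond 0.010, and turn freely at 0.013.
- dome: Clear glass dome cover with a brass rim: 113 mm outside diameter, 104 inside, 106 high (100 inside), 0.28 kg. Origin: centre of the open rim's underside, z up. Two brass lugs stick out of the rim along +x and -x to 70 mm radius, 12 mm wide, 6 mm thick from the underside. Starts locked: its x along the base's x, origin 18 mm above the base's. Unlocked and let rise it sits at 24 mm.
- dome_grip (a point): Top centre of the dome's dark wooden bar grip, 136 mm above the dome's origin. The bar runs along the dome's x (in line with the lugs): 46 mm long, 14 mm wide, 30 mm high, standing on the glass top. Push the dome down 7 mm to turn it; half a turn round makes no difference to the dome.
- coaster: Red silicone coaster, flat round, 156 mm across, 5 mm thick, stuck to the stool. Origin: centre of the underside.
- tray1: Open blue plastic button tray with sample buttons fixed in it: 60 mm (x) by 40 mm (y), 14 mm high, rims 6 mm wide along the long sides and 3 mm at the ends, 70 g, both ends alike. Origin: centre of the underside. May be absent (3 to 5 trays are there).
- tray2: Open yellow plastic button tray with sample buttons fixed in it: 60 mm (x) by 40 mm (y), 14 mm high, rims 6 mm wide along the long sides and 3 mm at the ends, 70 g, both ends alike. Origin: centre of the underside. May be absent (3 to 5 trays are there).
- tray3: Open green plastic button tray with sample buttons fixed in it: 60 mm (x) by 40 mm (y), 14 mm high, rims 6 mm wide along the long sides and 3 mm at the ends, 70 g, both ends alike. Origin: centre of the underside. May be absent (3 to 5 trays are there).
- tray4: Open white plastic button tray with sample buttons fixed in it: 60 mm (x) by 40 mm (y), 14 mm high, rims 6 mm wide along the long sides and 3 mm at the ends, 70 g, both ends alike. Origin: centre of the underside. May be absent (3 to 5 trays are there).
- tray5: Open orange plastic button tray with sample buttons fixed in it: 60 mm (x) by 40 mm (y), 14 mm high, rims 6 mm wide along the long sides and 3 mm at the ends, 70 g, both ends alike. Origin: centre of the underside. May be absent (3 to 5 trays are there).
- button_jar: Clear plastic button jar with a blue clip-on lid, 66 mm across, 76 mm high; stays where it is. Origin: centre of the underside.
- hoop: Small brass hoop lying flat, 60 mm across, 8 mm high; stays where it is. Origin: centre of the underside.
- spool0: Red thread spool, 32 mm across, 38 mm high; stays where it is. Origin: underside.
- spool1: Blue thread spool, 32 mm across, 38 mm high; stays where it is. Origin: underside.
- spool2: Yellow thread spool, 32 mm across, 38 mm high; stays where it is. Origin: underside.
There are look-alikes about, which are no part of the job. There is more than one size of the dome; the job needs the larger.

How it is judged:
On the way, in this order (a step that is already met when the one before it is completed fails the run):
1. the dome is unlocked and stands upright on the red coaster, released (horizontal distance between dome and coaster below 0.03 m and z of dome in the frame of coaster below 0.009 m and angle between dome's own z axis and vertical below 0.1 rad and contact force between dome and the fingers below 0.1 N), for 0.2 s.
2. all trays are stacked on the pedestal with alternating offsets, while the dome is still off (((z of tray1 in the frame of base between 0.03 and 0.038 m and x of tray1 in the frame of base between 0.0015 and 0.0105 m) or (z of tray1 in the frame of base between 0.044 and 0.052 m and x of tray1 in the frame of base between -0.0105 and -0.0015 m) or (z of tray1 in the frame of base between 0.058 and 0.066 m and x of tray1 in the frame of base between 0.0015 and 0.0105 m) or (z of tray1 in the frame of base between 0.072 and 0.08 m and x of tray1 in the frame of base between -0.0105 and -0.0015 m) or (z of tray1 in the frame of base between 0.086 and 0.094 m and x of tray1 in the frame of base between 0.0015 and 0.0105 m)) and y of tray1 in the frame of base between -0.007 and 0.007 m and angle between the x axis of each of tray1, tray2, tray3, tray4, tray5 and the x axis of base, either way round below 0.17 rad and angle between each of tray1, tray2, tray3, tray4, tray5's own z axis and vertical below 0.1 rad and linear speed of each of tray1, tray2, tray3, tray4, tray5 below 0.03 m/s and ((z of tray2 in the frame of base between 0.03 and 0.038 m and x of tray2 in the frame of base between 0.0015 and 0.0105 m) or (z of tray2 in the frame of base between 0.044 and 0.052 m and x of tray2 in the frame of base between -0.0105 and -0.0015 m) or (z of tray2 in the frame of base between 0.058 and 0.066 m and x of tray2 in the frame of base between 0.0015 and 0.0105 m) or (z of tray2 in the frame of base between 0.072 and 0.08 m and x of tray2 in the frame of base between -0.0105 and -0.0015 m) or (z of tray2 in the frame of base between 0.086 and 0.094 m and x of tray2 in the frame of base between 0.0015 and 0.0105 m)) and y of tray2 in the frame of base between -0.007 and 0.007 m and ((z of tray3 in the frame of base between 0.03 and 0.038 m and x of tray3 in the frame of base between 0.0015 and 0.0105 m) or (z of tray3 in the frame of base between 0.044 and 0.052 m and x of tray3 in the frame of base between -0.0105 and -0.0015 m) or (z of tray3 in the frame of base between 0.058 and 0.066 m and x of tray3 in the frame of base between 0.0015 and 0.0105 m) or (z of tray3 in the frame of base between 0.072 and 0.08 m and x of tray3 in the frame of base between -0.0105 and -0.0015 m) or (z of tray3 in the frame of base between 0.086 and 0.094 m and x of tray3 in the frame of base between 0.0015 and 0.0105 m)) and y of tray3 in the frame of base between -0.007 and 0.007 m and ((z of tray4 in the frame of base between 0.03 and 0.038 m and x of tray4 in the frame of base between 0.0015 and 0.0105 m) or (z of tray4 in the frame of base between 0.044 and 0.052 m and x of tray4 in the frame of base between -0.0105 and -0.0015 m) or (z of tray4 in the frame of base between 0.058 and 0.066 m and x of tray4 in the frame of base between 0.0015 and 0.0105 m) or (z of tray4 in the frame of base between 0.072 and 0.08 m and x of tray4 in the frame of base between -0.0105 and -0.0015 m) or (z of tray4 in the frame of base between 0.086 and 0.094 m and x of tray4 in the frame of base between 0.0015 and 0.0105 m)) and y of tray4 in the frame of base between -0.007 and 0.007 m and ((z of tray5 in the frame of base between 0.03 and 0.038 m and x of tray5 in the frame of base between 0.0015 and 0.0105 m) or (z of tray5 in the frame of base between 0.044 and 0.052 m and x of tray5 in the frame of base between -0.0105 and -0.0015 m) or (z of tray5 in the frame of base between 0.058 and 0.066 m and x of tray5 in the frame of base between 0.0015 and 0.0105 m) or (z of tray5 in the frame of base between 0.072 and 0.08 m and x of tray5 in the frame of base between -0.0105 and -0.0015 m) or (z of tray5 in the frame of base between 0.086 and 0.094 m and x of tray5 in the frame of base between 0.0015 and 0.0105 m)) and y of tray5 in the frame of base between -0.007 and 0.007 m and horizontal distance between dome and base above 0.1 m), for 0.2 s.
At the end, for the whole second after the job is handed in: All trays are stacked on the pedestal along base x (0.17 rad), centred in y (7 mm), 6 mm (+-4.5) towards the green tab on odd levels, away from it on even ones; the dome is locked over it (x axes 0.14 rad, centred 6 mm, 18 +-2.5 mm above the base origin), all at rest (((z of tray1 in the frame of base between 0.03 and 0.038 m and x of tray1 in the frame of base between 0.0015 and 0.0105 m) or (z of tray1 in the frame of base between 0.044 and 0.052 m and x of tray1 in the frame of base between -0.0105 and -0.0015 m) or (z of tray1 in the frame of base between 0.058 and 0.066 m and x of tray1 in the frame of base between 0.0015 and 0.0105 m) or (z of tray1 in the frame of base between 0.072 and 0.08 m and x of tray1 in the frame of base between -0.0105 and -0.0015 m) or (z of tray1 in the frame of base between 0.086 and 0.094 m and x of tray1 in the frame of base between 0.0015 and 0.0105 m)) and y of tray1 in the frame of base between -0.007 and 0.007 m and angle between the x axis of each of tray1, tray2, tray3, tray4, tray5 and the x axis of base, either way round below 0.17 rad and angle between each of tray1, tray2, tray3, tray4, tray5's own z axis and vertical below 0.1 rad and linear speed of each of tray1, tray2, tray3, tray4, tray5 below 0.03 m/s and ((z of tray2 in the frame of base between 0.03 and 0.038 m and x of tray2 in the frame of base between 0.0015 and 0.0105 m) or (z of tray2 in the frame of base between 0.044 and 0.052 m and x of tray2 in the frame of base between -0.0105 and -0.0015 m) or (z of tray2 in the frame of base between 0.058 and 0.066 m and x of tray2 in the frame of base between 0.0015 and 0.0105 m) or (z of tray2 in the frame of base between 0.072 and 0.08 m and x of tray2 in the frame of base between -0.0105 and -0.0015 m) or (z of tray2 in the frame of base between 0.086 and 0.094 m and x of tray2 in the frame of base between 0.0015 and 0.0105 m)) and y of tray2 in the frame of base between -0.007 and 0.007 m and ((z of tray3 in the frame of base between 0.03 and 0.038 m and x of tray3 in the frame of base between 0.0015 and 0.0105 m) or (z of tray3 in the frame of base between 0.044 and 0.052 m and x of tray3 in the frame of base between -0.0105 and -0.0015 m) or (z of tray3 in the frame of base between 0.058 and 0.066 m and x of tray3 in the frame of base between 0.0015 and 0.0105 m) or (z of tray3 in the frame of base between 0.072 and 0.08 m and x of tray3 in the frame of base between -0.0105 and -0.0015 m) or (z of tray3 in the frame of base between 0.086 and 0.094 m and x of tray3 in the frame of base between 0.0015 and 0.0105 m)) and y of tray3 in the frame of base between -0.007 and 0.007 m and ((z of tray4 in the frame of base between 0.03 and 0.038 m and x of tray4 in the frame of base between 0.0015 and 0.0105 m) or (z of tray4 in the frame of base between 0.044 and 0.052 m and x of tray4 in the frame of base between -0.0105 and -0.0015 m) or (z of tray4 in the frame of base between 0.058 and 0.066 m and x of tray4 in the frame of base between 0.0015 and 0.0105 m) or (z of tray4 in the frame of base between 0.072 and 0.08 m and x of tray4 in the frame of base between -0.0105 and -0.0015 m) or (z of tray4 in the frame of base between 0.086 and 0.094 m and x of tray4 in the frame of base between 0.0015 and 0.0105 m)) and y of tray4 in the frame of base between -0.007 and 0.007 m and ((z of tray5 in the frame of base between 0.03 and 0.038 m and x of tray5 in the frame of base between 0.0015 and 0.0105 m) or (z of tray5 in the frame of base between 0.044 and 0.052 m and x of tray5 in the frame of base between -0.0105 and -0.0015 m) or (z of tray5 in the frame of base between 0.058 and 0.066 m and x of tray5 in the frame of base between 0.0015 and 0.0105 m) or (z of tray5 in the frame of base between 0.072 and 0.08 m and x of tray5 in the frame of base between -0.0105 and -0.0015 m) or (z of tray5 in the frame of base between 0.086 and 0.094 m and x of tray5 in the frame of base between 0.0015 and 0.0105 m)) and y of tray5 in the frame of base between -0.007 and 0.007 m and horizontal distance between dome and base below 0.006 m and z of dome in the frame of base between 0.0155 and 0.0205 m and angle between the x axis of dome and the x axis of base, either way round below 0.14 rad and angle between dome's own z axis and vertical below 0.06 rad and value of joint spring_seat between 0.0035 and 0.0085 m and linear speed of dome below 0.02 m/s); the robot touches nothing.
It fails at once if the glass dome is tipped by more than about 35 degrees (angle between dome's own z axis and vertical above 0.6 rad).
It fails at once if the jar, the hoop or a thread spool is shifted by more than 50 mm (distance of any of button_jar, hoop, spool0, spool1, spool2 from where it was at the start of the episode above 0.05 m).
Of tray1, tray2, tray3, tray4, tray5 only 3 to 5 are there at a start; the rules pass over those that are not, and their reading is None.
At some moment in a run one of tray1, tray2, tray3, tray4, tray5 may be knocked a few centimetres aside while the robot is not near it.
It also fails if it takes over 210 s, if anything falls off the work surface, if the arm or the gripper's body presses on something with over 40 N, if the wrist force passes 120 N, or if a joint passes its speed limit or range.

## Working session

There is one attempt and no reset: what is moved stays moved. The work goes in short steps, each a Python script; the robot and the scene stay as the last script left them, time stands still between calls to the robot, and variables do not carry over. Pictures are saved under pics/ and viewed, at most 16 in all, crops included, and the job is handed in when it is done.

```bash
ls; mkdir -p pics; python3 - <<'E'
from plant import env
import cv2
for n in ["scene","side","wrist"]:
    c=env.calibration(n); print(n,{k:(v if k!='pose' else v.round(4).tolist()) for k,v in c.items()})
    cv2.imwrite(f"pics/{n}0.png",env.read_camera(n))
print(env.get_clock(),env.grasp_offset,env.get_orientation())
E
```

```text
pics
scene {'fx': 469.53093170908284, 'fy': 469.53093170908284, 'cx': 317.8547817095423, 'cy': 244.55072518099215, 'pose': [[-0.4871, 0.4313, -0.7595, 1.3377], [0.8732, 0.2585, -0.4132, 0.3771], [0.0181, -0.8644, -0.5025, 0.6074], [0.0, 0.0, 0.0, 1.0]]}
side {'fx': 520.4842014281994, 'fy': 520.4842014281994, 'cx': 312.86056001036195, 'cy': 238.11222481942463, 'pose': [[0.9478, -0.2004, 0.248, 0.2993], [-0.3179, -0.5342, 0.7833, -0.8943], [-0.0245, -0.8213, -0.57, 0.7824], [0.0, 0.0, 0.0, 1.0]]}
wrist {'fx': 371.64829954431775, 'fy': 371.64829954431775, 'cx': 323.89153301363854, 'cy': 242.02625382309742, 'pose': [[-0.3278, -0.9081, -0.2606, 0.2914], [-0.9447, 0.3155, 0.089, 0.6144], [0.0013, 0.2754, -0.9613, 0.3848], [0.0, 0.0, 0.0, 1.0]]}
0.15 0.0188 [[ 9.44792415e-01 -3.27669354e-01 -2.94816028e-04]
 [-3.27669453e-01 -9.44791529e-01 -1.30232187e-03]
 [ 1.48191279e-04  1.32702603e-03 -9.99999109e-01]]
```

View pics/scene0.png

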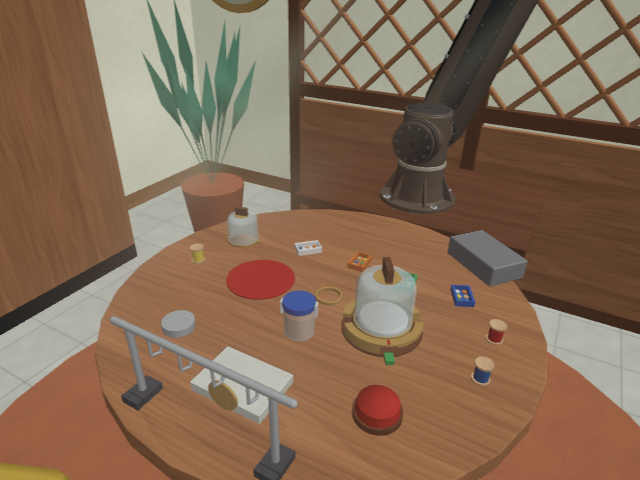

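View pics/side0.png

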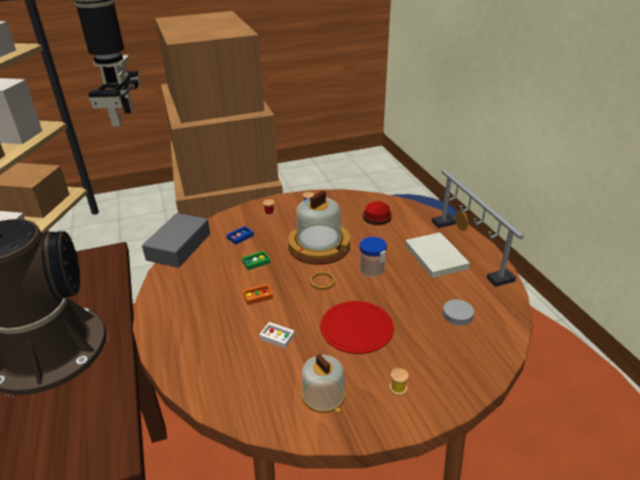

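The scene shows four trays: white (308,247), orange (360,262), green (413,279) half hidden, blue (462,296). The base and dome are at (385,310) with the green tab at (389,358), the coaster at (261,279), and the small look-alike dome at (243,228). The side view agrees: blue (240,235), green (256,260), orange (258,294), white (277,334), coaster (357,326), no yellow tray.

```bash
cat > h.py <<'E'
from plant import env
import numpy as np, cv2
def ray(cal,px):
    x,y=(px[0]-cal['cx'])/cal['fx'],(px[1]-cal['cy'])/cal['fy']; T=np.array(cal['pose'])
    d=np.array([x,y,1.])
    if cal.get('fish'):
        r=np.hypot(x,y); d=np.array([x*np.sin(r)/r,y*np.sin(r)/r,np.cos(r)]) if r>1e-9 else np.array([0,0,1.])
    return T[:3,3],T[:3,:3]@d
def onplane(cal,px,z):
    o,d=ray(cal,px); return (o+d*(z-o[2])/d[2])
def proj(cal,p):
    T=np.linalg.inv(np.array(cal['pose'])); q=T[:3,:3]@np.asarray(p,float)+T[:3,3]
    if cal.get('fish'):
        a=np.arctan2(np.hypot(q[0],q[1]),q[2]); n=np.hypot(q[0],q[1]); u=q[:2]/n*a
    else: u=q[:2]/q[2]
    return np.array([cal['fx']*u[0]+cal['cx'],cal['fy']*u[1]+cal['cy']])
def cal(n):
    c=dict(env.calibration(n)); c['fish']=(n=='wrist'); return c
def R(yaw):  # tool down; tool y (closing line) at direction yaw
    c,s=np.cos(yaw),np.sin(yaw)
    y=np.array([c,s,0]); z=np.array([0,0,-1.]); return np.column_stack([np.cross(y,z),y,z])
E
python3 - <<'E'
from h import *
S,D=cal('scene'),cal('side')
def tri(a,b):
    o1,d1=ray(S,a);o2,d2=ray(D,b)
    A=np.column_stack([d1,-d2]);t=np.linalg.lstsq(A,o2-o1,rcond=None)[0]
    p,q=o1+d1*t[0],o2+d2*t[1];return ((p+q)/2).round(3),np.linalg.norm(p-q).round(4)
for n,a,b in [('white',(308,247),(277,334)),('orange',(360,262),(258,294)),('blue',(462,296),(240,235)),('green',(413,279),(256,260)),('coaster',(261,279),(357,326)),('grip',(388,263),(319,196)),('hoop',(329,296),(322,281)),('jarlid',(299,303),(373,245)),('spoolR',(497,325),(269,204)),('sdome',(242,211),(322,361)),('spoolY',(197,248),(400,376))]: print(n,tri(a,b))
print('tab',onplane(S,(389,358),0))
E
```

```text
white (array([ 0.456, -0.132,  0.007]), np.float64(0.0021))
orange (array([0.449, 0.009, 0.004]), np.float64(0.0027))
blue (array([0.46 , 0.258, 0.004]), np.float64(0.0013))
green (array([0.47 , 0.142, 0.008]), np.float64(0.0189))
coaster (array([ 0.623, -0.159, -0.001]), np.float64(0.0029))
grip (array([0.644, 0.143, 0.15 ]), np.float64(0.0062))
hoop (array([0.603, 0.006, 0.   ]), np.float64(0.0023))
jarlid (array([0.733, 0.01 , 0.069]), np.float64(0.0006))
spoolR (array([0.563, 0.344, 0.032]), np.float64(0.0057))
sdome (array([ 0.498, -0.299,  0.084]), np.float64(0.0))
spoolY (array([ 0.633, -0.336,  0.033]), np.float64(0.0033))
tab [0.71275411 0.18989491 0.        ]
```

View pics/wrist0.png

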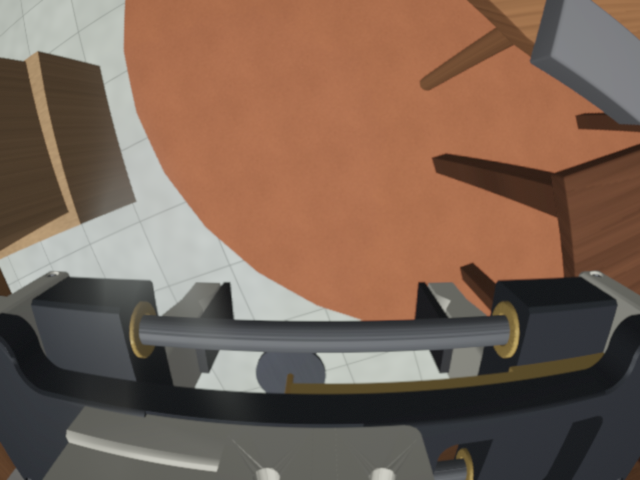

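The wrist view shows the floor below the fingers and nothing useful for the job. The stool top is z=0. Next I'll take overhead wrist shots.

```bash
python3 - <<'E'
from h import *
import pickle
out=[]
for i,(p,yaw) in enumerate([((0.42,0.15,0.30),-np.pi/2),((0.45,-0.08,0.30),-np.pi/2)]):
    q=env.ik(np.array(p),R(yaw)); print(p,q)
    if q is None: continue
    env.reach(np.array(p),R(yaw)); env.pause(0.3)
    c=cal('wrist'); im=env.read_camera('wrist'); cv2.imwrite(f'pics/w{i+1}.png',im)
    print(np.round(c['pose'],3).tolist()); out.append((c,im))
pickle.dump(out,open('w12.pkl','wb')); print(env.get_clock(),env.get_tcp_pos())
E
```

```text
(0.42, 0.15, 0.3) [ 0.78758555 -0.08541687 -0.28973823  0.         -1.36647496  0.78321078]
[[0.0, -0.961, -0.276, 0.494], [-1.0, -0.0, -0.0, 0.152], [0.0, 0.276, -0.961, 0.485], [0.0, 0.0, 0.0, 1.0]]
(0.45, -0.08, 0.3) [ 0.25711171 -0.06470141 -0.27108183  0.         -1.36441591  1.31368461]
[[0.001, -0.961, -0.275, 0.525], [-1.0, -0.001, -0.0, -0.078], [-0.0, 0.275, -0.961, 0.485], [0.0, 0.0, 0.0, 1.0]]
3.7083 [ 0.45012032 -0.07929938  0.30000826]
```

View pics/w1.png

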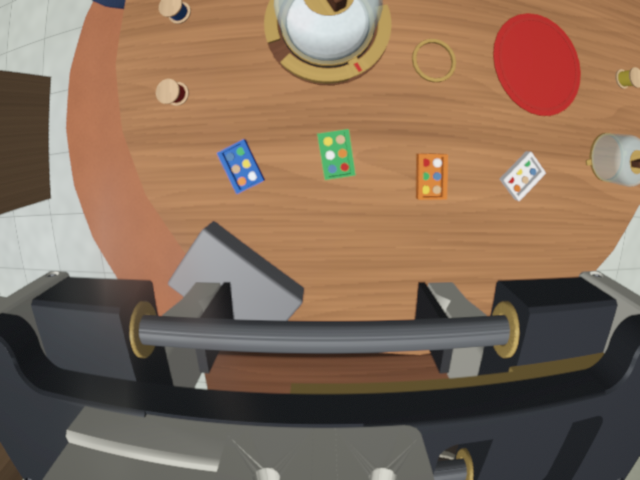

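View pics/w2.png

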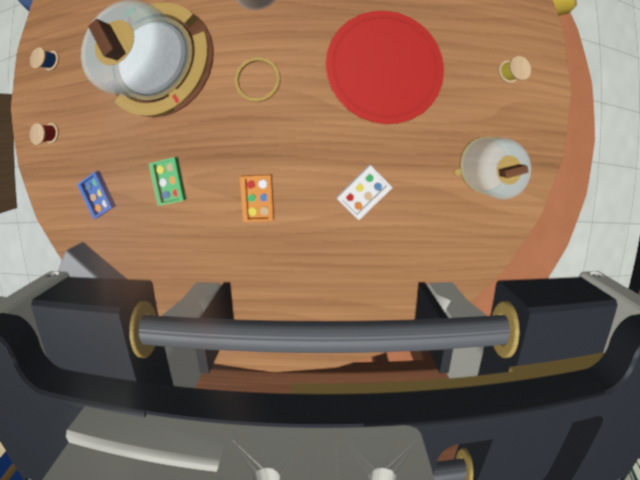

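The overhead views show blue (241,166), green (337,154), orange (432,176) and white (523,176) in w1. The base fills the upper part, with a red notch mark at (357,67) there and (176,98) in w2. The coaster is at (385,67) in w2. I'll segment the trays and coaster, and take a closer look at the base.

```bash
cat >> h.py <<'E'
def seg(im,name):
    hsv=cv2.cvtColor(im,cv2.COLOR_BGR2HSV); H,S,V=cv2.split(hsv)
    m={'blue':(H>105)&(H<122)&(S>150)&(V>90),'green':(H>50)&(H<78)&(S>130)&(V>70),
       'orange':(H>5)&(H<16)&(S>205)&(V>180),'white':(S<40)&(V>200),'red':((H<5)|(H>174))&(S>190)&(V>80)}[name]
    return m.astype(np.uint8)*255
def trays(c,im,cols=('blue','green','orange','white'),near=None,z=0.014,amin=0.0008,amax=0.0036):
    res={}
    for n in cols:
        m=cv2.morphologyEx(seg(im,n),cv2.MORPH_CLOSE,np.ones((3,3)))
        for k in cv2.findContours(m,cv2.RETR_EXTERNAL,cv2.CHAIN_APPROX_NONE)[0]:
            if len(k)<20: continue
            P=np.array([onplane(c,p[0],z)[:2] for p in k])
            if np.abs(P).max()>1.2: continue
            (x,y),(w,h),a=cv2.minAreaRect((P*1000).astype(np.float32))
            if w*h*1e-6<amin or w*h*1e-6>amax: continue
            if w<h: w,h,a=h,w,a+90
            a=(a+90)%180-90
            res.setdefault(n,[]).append(np.round([x/1000,y/1000,a,w,h],3))
    return res
E
python3 - <<'E'
from h import *
import pickle
for c,im in pickle.load(open('w12.pkl','rb')):
    r=trays(c,im); [print(k,*v) for k,v in r.items()]
    print('coaster',trays(c,im,('red',),z=0.005,amin=.015,amax=.04))
p=np.array([.57,.14,.3]); env.reach(p,R(-np.pi/2)); env.pause(.3)
c=cal('wrist'); im=env.read_camera('wrist'); pickle.dump((c,im),open('w3.pkl','wb')); cv2.imwrite('pics/w3.png',im)
r=trays(c,im); [print(k,*v) for k,v in r.items()]
E
```

```text
blue [ 0.461  0.259 23.891 56.325 39.26 ]
green [ 0.474  0.136  9.269 56.225 36.207]
white [-1.1000e-01  3.2000e-02 -4.8760e+00  3.3813e+01  2.6068e+01] [-1.04000e-01  4.61000e-01  8.99710e+01  1.95822e+02  1.33090e+01] [  0.456  -0.13  -44.438  60.874  40.383] [  0.675   0.616 -84.759  48.256  22.038]
coaster {'red': [array([  0.625,  -0.162,  24.3  , 148.719, 136.231])]}
white [-0.08  -0.198 -1.98  34.95  24.571] [-7.40000e-02  2.29000e-01 -8.98720e+01  1.88285e+02  1.24270e+01] [  0.456  -0.13  -44.104  60.686  40.499] [ 0.75   0.461  7.828 32.774 25.13 ] [ 0.739 -0.476  1.076 58.652 42.146]
coaster {}
blue [ 0.461  0.259 23.688 59.178 41.994]
green [ 0.476  0.137  8.405 59.643 36.308]
white [4.6000e-02 4.2800e-01 8.9785e+01 1.4454e+02 7.7110e+00] [  0.455  -0.13  -44.465  60.099  39.391] [ 0.532  0.549 -9.57  54.792 43.443]
```

View pics/w3.png

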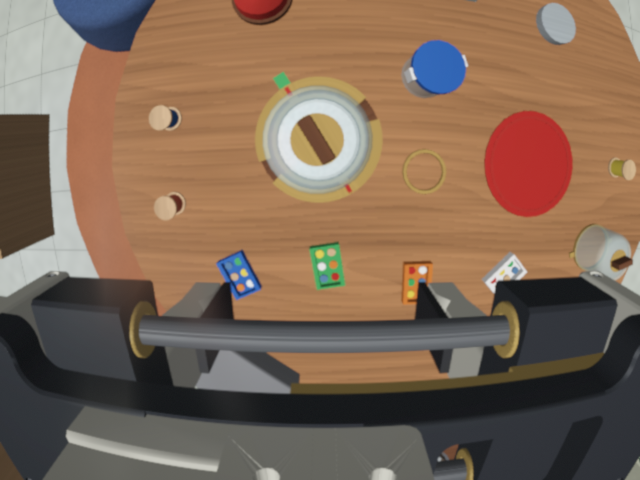

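The base is clear from above. The green tab is at (281,80), the red marks at (288,90) and (348,188), and the grip bar runs from (303,121) to (330,157).

```bash
python3 - <<'E'
from h import *
import pickle
c,im=pickle.load(open('w3.pkl','rb'))
m=seg(im,'red'); n,l,st,ce=cv2.connectedComponentsWithStats(m)
hsv=cv2.cvtColor(im,cv2.COLOR_BGR2HSV)
pts=[]
for i in range(1,n):
    x,y=ce[i]
    if 250<x<390 and 60<y<210 and st[i,4]>3: print('red',ce[i],st[i,4],onplane(c,ce[i],.028)); pts.append(onplane(c,ce[i],.028))
g=seg(im,'green'); n,l,st,ce=cv2.connectedComponentsWithStats(g)
for i in range(1,n):
    if st[i,4]>20: print('green',ce[i],st[i,4],onplane(c,ce[i],.01))
# grip bar: dark pixels near centre
H,S,V=cv2.split(hsv); d=((V<120)).astype(np.uint8); mk=np.zeros_like(d); cv2.circle(mk,(318,139),30,1,-1); d&=mk
n,l,st,ce=cv2.connectedComponentsWithStats(d); i=1+np.argmax(st[1:,4])
k=cv2.findContours((l==i).astype(np.uint8),0,1)[0][0]
P=np.array([onplane(c,p[0],.154)[:2]*1000 for p in k],np.float32); print('bar',st[i],cv2.minAreaRect(P))
# coaster
m=seg(im,'red'); n,l,st,ce=cv2.connectedComponentsWithStats(m); i=1+np.argmax(st[1:,4])
k=max(cv2.findContours((l==i).astype(np.uint8),0,1)[0],key=len); P=np.array([onplane(c,p[0],.005)[:2]*1000 for p in k],np.float32); print('coaster',st[i],cv2.minEnclosingCircle(P))
w=pickle.load(open('w12.pkl','rb')); print(cv2.cvtColor(w[0][1],cv2.COLOR_BGR2HSV)[150:205:4,420].tolist())
E
```

```text
green [281.1827957  80.       ] 93 [0.72079745 0.1942183  0.01      ]
green [326.8        266.43119266] 545 [0.47372762 0.13669543 0.01      ]
bar [298 116  37  48 704] ((643.667724609375, 147.16067504882812), (44.522727966308594, 12.820701599121094), 31.448177337646484)
coaster [ 493  119   74   91 5089] ((622.4826049804688, -158.11737060546875), 66.13833618164062)
[[14, 123, 182], [14, 172, 203], [14, 177, 215], [14, 177, 215], [14, 176, 214], [14, 178, 214], [14, 178, 214], [14, 177, 215], [14, 178, 215], [14, 178, 215], [14, 177, 215], [14, 177, 215], [14, 175, 213], [14, 123, 187]]
```

```bash
sed -i "s/(H>5)&(H<16)&(S>205)&(V>180)/(H>12)\&(H<17)\&(S>165)\&(V>200)/" h.py; python3 - <<'E'
from h import *
import pickle
w=pickle.load(open('w12.pkl','rb'))
for c,im in w: print(trays(c,im,('orange',)))
c,im=pickle.load(open('w3.pkl','rb'))
H,S,V=cv2.split(cv2.cvtColor(im,cv2.COLOR_BGR2HSV))
for x,y in ((289,90),(348,188)):
    s=np.s_[y-6:y+7,x-6:x+7]; b=im[s].astype(int); e=(b[...,2]-b[...,1]-0.35*b[...,2]).clip(0)**2; yy,xx=np.mgrid[y-6:y+7,x-6:x+7]
    cx,cy=(e*xx).sum()/e.sum(),(e*yy).sum()/e.sum(); print(cx,cy,onplane(c,(cx,cy),.028))
m=(((H<8)|(H>172))&(S>170)).astype(np.uint8); n,l,st,ce=cv2.connectedComponentsWithStats(m); i=l[163,529]
k=max(cv2.findContours((l==i).astype(np.uint8),0,1)[0],key=len); print('coaster',cv2.minEnclosingCircle(np.array([onplane(c,p[0],.005)[:2]*1000 for p in k],np.float32)))
y=np.deg2rad(121.4); p=np.array([.6437,.1472,.19])
env.reach(p,R(y)); env.pause(.2); print(env.get_joint_positions().round(3),env.get_force().round(2),env.get_clock())
c=cal('wrist'); cv2.imwrite('pics/w4.png',env.read_camera('wrist'))
E
```

```text
{'orange': [array([4.4900e-01, 1.0000e-02, 1.4970e+00, 5.8187e+01, 3.8403e+01])]}
{}
287.27548391089385 89.94220787164593 [0.70510734 0.18474045 0.028     ]
348.00484479427575 188.12129193015284 [0.5828612  0.11060284 0.028     ]
coaster ((622.8880615234375, -156.48060607910156), 77.33507537841797)
[ 0.52   0.341 -0.038 -0.    -1.192 -1.542] [ 0.02 -0.42 -0.19] 7.4083
```

```bash
cat >> h.py <<'E'
B=np.array([.644,.1475]); A=np.deg2rad(31.3); YL=A+np.pi/2; CO=np.array([.623,-.157])
def st(s): print(s,'t',env.get_clock(),'tcp',env.get_tcp_pos().round(4),'F',env.get_force().round(1),'M',env.get_moment().round(2),'gap',round(env.get_finger_gap(),4))
def up(z,v=.1): p=env.get_tcp_pos().copy(); p[2]=z; return env.move_straight(p,vel=v)
def turn(da,n=6):
    q=np.array(env.get_joint_positions())
    for i in range(n):
        q[5]+=da/n; env.set_joints(q)
E
python3 - <<'E'
from h import *
env.grip(.05); env.reach(np.r_[B,.18],R(YL))
t=env.move_straight(np.r_[B,.1265],vel=.06,contact_N=6); st(('down',t))
env.grip(0,grasp_force=50); st('gripped')
env.move_straight(np.r_[B,.1265-.0075],vel=.02); st('pushed')
turn(np.pi/2/6,1); st('15deg')
E
```

```text
('down', False) t 9.575 tcp [0.6443 0.1476 0.127 ] F [-0.8 -0.8  0.1] M [ 0.06 -0.17 -0.03] gap 0.0497
gripped t 10.325 tcp [0.6442 0.1472 0.1266] F [ 1.6 -1.4 -0.3] M [-0.69 -0.62 -0.06] gap 0.0107
pushed t 10.85 tcp [0.6444 0.1473 0.1194] F [ 0.5 -2.2  5.1] M [-1.16 -0.31 -0.03] gap 0.0108
15deg t 11.2083 tcp [0.6448 0.1481 0.12  ] F [0.4 0.2 7.2] M [-0.11  0.03 -0.02] gap -0.0001
```

```bash
python3 - <<'E'
from h import *
a=env.read_camera('scene')[200:360,300:480]; b=env.read_camera('side')[130:270,240:400]
cv2.imwrite('pics/c1.png',np.hstack([cv2.resize(a,(450,400)),cv2.resize(b,(350,400))]))
st('now')
E
```

```text
now t 11.3083 tcp [0.6448 0.148  0.1199] F [-0.9 -0.3  5.4] M [-0.08  0.03  0.04] gap 0.0004
```

View pics/c1.png

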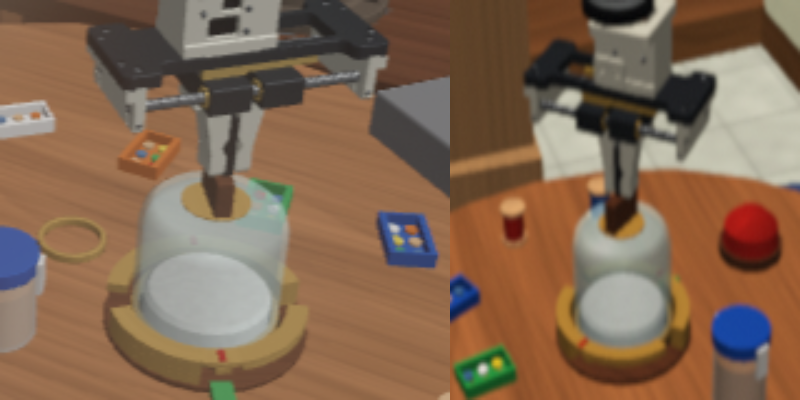

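The gripper is closed with its tips at about the bar-top level, so it slipped off the bar. I'll project the expected points to find out why.

```bash
python3 - <<'E'
from h import *
x=np.array([np.cos(A),np.sin(A)])
outs=[]
for n,(r0,r1,c0,c1) in (('scene',(215,315,335,435)),('side',(150,250,265,365))):
    im=env.read_camera(n); c=cal(n); k=6
    o=cv2.resize(im[r0:r1,c0:c1],None,fx=k*.66,fy=k*.66,interpolation=cv2.INTER_CUBIC)
    def dot(p,col):
        u=(proj(c,p)-[c0,r0]+.5)*k*.66; cv2.drawMarker(o,tuple(int(v) for v in u),col,0,10,1)
    dot(env.get_tcp_pos(),(0,0,255))
    for s in (-1,1):
        dot(np.r_[B+s*.023*x,.154],(0,255,0)); dot(np.r_[B+s*.023*x,.124],(255,255,0))
    outs.append(o)
cv2.imwrite('pics/c2.png',np.hstack(outs)); print(outs[0].shape)
E
```

```text
(396, 396, 3)
```

View pics/c2.png

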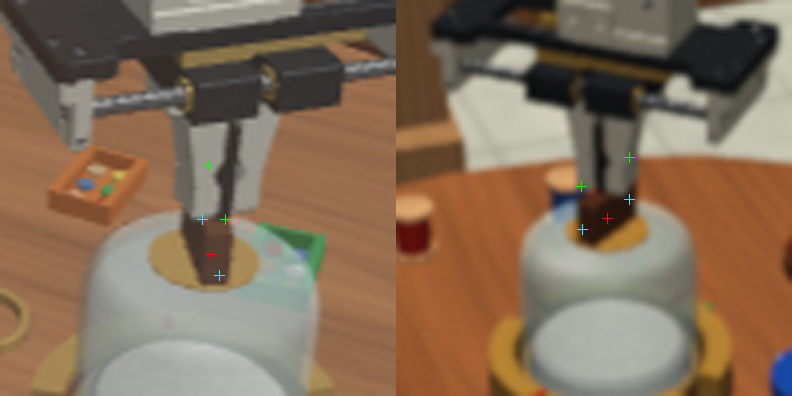

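```bash
python3 - <<'E'
from h import *
c=cal('side'); im=cv2.imread('pics/side0.png')
k=5; r0,c0=60,60; o=cv2.resize(im[r0:160,c0:180],None,fx=k,fy=k)
for p,col in (((.221,.638,.2),(0,0,255)),((.221,.638,.2188),(0,255,0))):
    u=(proj(c,p)-[c0,r0]+.5)*k; print(u); cv2.drawMarker(o,tuple(int(v) for v in u),col,0,14,1)
cv2.imwrite('pics/c3.png',o); st('')
E
```

```text
[325.81692785 334.88155576]
[318.3043317  304.15005814]
 t 11.4083 tcp [0.6448 0.148  0.1199] F [-0.3 -1.4  6.4] M [-0.05 -0.01  0.01] gap 0.0007
```

View pics/c3.png

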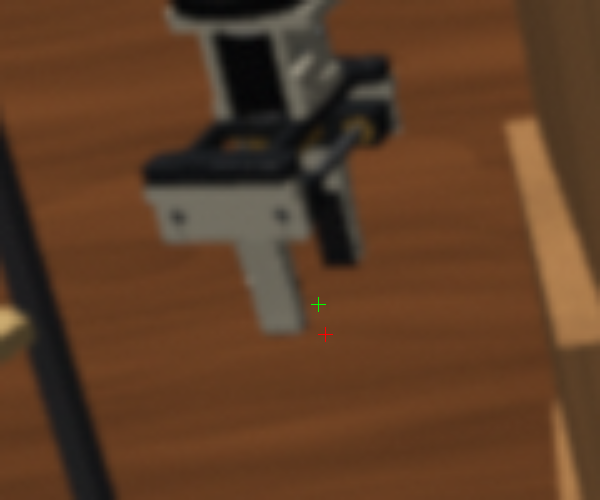

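The visible fingertips sit about 20–25 mm above the reported TCP. I'll measure the real tip height by touching the stool top.

```bash
python3 - <<'E'
from h import *
up(.2,.08); env.pause(.2); st('free')
env.reach(np.array([.53,.22,.08]),R(YL)); env.pause(.2)
print(env.move_straight(np.array([.53,.22,.03]),vel=.08))
f0=env.get_force()
print(env.move_straight(np.array([.53,.22,-.02]),vel=.03,contact_N=3)); st('touch'); up(.06); env.grip(.06); st('up')
# view
env.reach(np.array([.57,.14,.3]),R(-np.pi/2)); env.pause(.3)
c=cal('wrist'); im=env.read_camera('wrist'); cv2.imwrite('pics/w5.png',im)
V=cv2.cvtColor(im,cv2.COLOR_BGR2HSV)[...,2]; d=(V<120).astype(np.uint8); mk=np.zeros_like(d); cv2.circle(mk,(318,139),30,1,-1); d&=mk
n,l,s,ce=cv2.connectedComponentsWithStats(d); i=1+np.argmax(s[1:,4])
k=cv2.findContours((l==i).astype(np.uint8),0,1)[0][0]
print('bar',s[i],cv2.minAreaRect(np.array([onplane(c,p[0],.154)[:2]*1000 for p in k],np.float32)))
E
```

```text
free t 12.7667 tcp [0.6446 0.148  0.1995] F [-0.2 -0.1 -0.2] M [ 0.07 -0.1  -0.07] gap 0.0004
False
True
touch t 15.075 tcp [0.5304 0.2201 0.0228] F [-1.   0.3  6.8] M [-0.37 -0.05 -0.09] gap 0.0006
up t 16.7 tcp [0.5304 0.2201 0.06  ] F [-0.9  1.  -0.8] M [ 0.1  -0.09 -0.05] gap 0.0592
bar [300 117  37  46 675] ((643.311767578125, 146.19110107421875), (43.93634033203125, 12.351907730102539), 34.51862335205078)
```

The fingertips are really about 23 mm above the reported TCP. The dome is still locked and only 3° off. I'll correct for the offset and redo the grasp.

```bash
cat >> h.py <<'E'
TO=.0233   # real tip height above reported TCP
ZG=.1262-TO-.018   # TCP z above dome origin when gripping the bar (minus dome origin)
E
python3 - <<'E'
from h import *
env.grip(.05); y=YL+np.deg2rad(2); env.reach(np.r_[B,.16],R(y))
t=env.move_straight(np.r_[B,ZG+.018],vel=.06,contact_N=6); st(('down',t))
z0=env.get_tcp_pos()[2]
env.grip(0,grasp_force=50); st('gripped')
if .0125<env.get_finger_gap()<.016:
    env.move_straight(np.r_[B,z0-.0078],vel=.02); env.pause(.2); st('pushed')
    turn(np.pi/12,1); st('15deg')
E
```

```text
('down', False) t 23.1 tcp [0.6443 0.1476 0.1034] F [ 0.8  0.4 -0.5] M [ 0.07 -0.14  0.03] gap 0.0498
gripped t 23.775 tcp [0.6442 0.1471 0.103 ] F [-0.2 -3.4  0.6] M [-0.77 -0.48  0.03] gap 0.0136
pushed t 24.4917 tcp [0.6443 0.1473 0.0959] F [ 0.8 -3.7  5.4] M [-1.38 -0.18  0.05] gap 0.0137
15deg t 24.85 tcp [0.6447 0.148  0.0963] F [-0.4 -0.3  5.1] M [-0.06  0.1   0.25] gap 0.0138
```

```bash
python3 - <<'E'
from h import *
for i in range(4): turn(np.deg2rad(73)/4,1); st(i)
up(.1105,.03); st('rise'); up(.118,.03); st('lift'); up(.135,.05); env.pause(.2); st('lift2')
E
```

```text
0 t 25.25 tcp [0.6449 0.1488 0.0966] F [ 0.7 -0.1  5.2] M [0.01 0.19 0.24] gap 0.0135
1 t 25.65 tcp [0.6451 0.1496 0.0969] F [-0.5 -0.1  5.4] M [-0.06  0.34  0.11] gap 0.0135
2 t 26.05 tcp [0.6445 0.1499 0.0968] F [-1.6 -1.2  5.1] M [-0.48  0.94  0.26] gap 0.0136
3 t 26.45 tcp [0.6436 0.1498 0.0966] F [-2.8 -2.8  5. ] M [-0.94  1.    0.23] gap 0.014
rise t 27.0583 tcp [0.6434 0.1497 0.1101] F [-0.6 -1.8 -2.7] M [-0.82  0.2  -0.04] gap 0.0138
lift t 27.4583 tcp [0.6437 0.1502 0.1184] F [-0.6  0.3 -3.3] M [ 0.07 -0.   -0.  ] gap 0.0136
lift2 t 28.15 tcp [0.6435 0.1502 0.1347] F [ 0.6  0.2 -3.4] M [ 0.03 -0.01 -0.  ] gap 0.0139
```

```bash
python3 - <<'E'
from h import *
up(.195,.15); Rr=env.get_orientation()
env.move_straight(np.r_[CO,.195],vel=.25); env.pause(.2)
env.move_straight(np.r_[CO,.10],vel=.1)
t=env.move_straight(np.r_[CO,.085],vel=.03,contact_N=2); st(('placed',t))
env.pause(.2); env.grip(.04); st('open'); up(.22,.12)
y=R(-np.pi/2)
env.reach(np.array([.53,.10,.25]),y); env.pause(.3)
import pickle
c=cal('wrist'); im=env.read_camera('wrist'); pickle.dump((c,im),open('w6.pkl','wb')); cv2.imwrite('pics/w6.png',im)
r=trays(c,im); [print(k,*v) for k,v in r.items()]; st('')
E
```

```text
('placed', True) t 31.7833 tcp [ 0.624  -0.1568  0.0901] F [0.9 0.9 3.5] M [ 0.12 -0.28  0.  ] gap 0.014
open t 32.6667 tcp [ 0.6225 -0.1568  0.0889] F [ 0.2 -0.1  0.3] M [0.01 0.   0.06] gap 0.0399
blue [ 0.466  0.242  7.123 58.925 20.327]
green [ 0.476  0.136  8.505 58.758 37.423]
orange [4.4800e-01 9.0000e-03 2.6090e+00 5.8464e+01 3.8567e+01]
white [7.10000e-02 3.87000e-01 8.96650e+01 1.92804e+02 1.35170e+01] [ 0.424 -0.396 20.552 71.725 38.351] [  0.455  -0.13  -45.529  61.378  40.923]
 t 35.325 tcp [0.5302 0.0994 0.2497] F [-0.3  0.3 -1.1] M [-0.02  0.02 -0.03] gap 0.0397
```

View pics/w6.png

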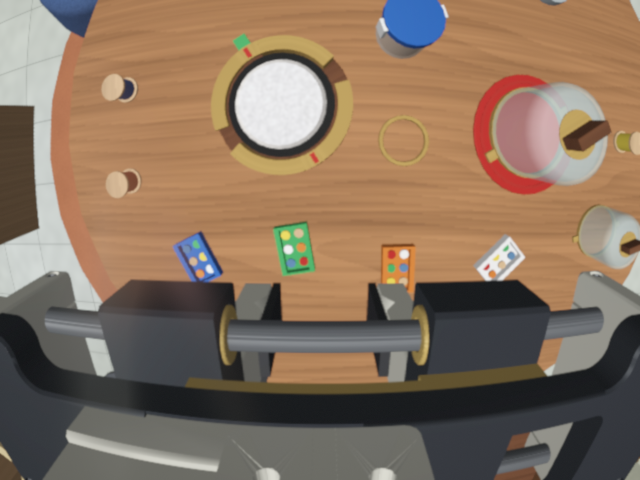

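The dome stands on the coaster (580,130) and the base is open, with the white pedestal at (281,104). I'll refine the base centre from the pedestal and stack the first tray.

```bash
cat >> h.py <<'E'
def look(p=(.45,.07,.3),f=None):
    env.reach(np.array(p),R(-np.pi/2)); env.pause(.3); c=cal('wrist'); im=env.read_camera('wrist')
    if f: cv2.imwrite(f'pics/{f}.png',im)
    return c,im
def find(col,c,im,z=.014):
    r=trays(c,im,(col,),z=z).get(col,[]); return [v for v in r if .38<v[0]<.8 and -.35<v[1]<.4 and 52<v[3]<66 and 33<v[4]<46]
OFF=np.zeros(2)
def pickplace(v,level,cx=0,cy=0):
    """v: measured tray; level 0..; cx,cy: correction in the base frame"""
    a=np.deg2rad(v[2]); y=a+np.pi/2; y+=np.pi*np.round((YL-y)/np.pi)
    env.grip(.062); env.reach(np.r_[v[:2],.09],R(y)); env.move_straight(np.r_[v[:2],.02],vel=.15)
    t=env.move_straight(np.r_[v[:2],.004-TO],vel=.06,contact_N=5); st(('at tray',t))
    env.grip(0,grasp_force=20); st('closed')
    if not .036<env.get_finger_gap()<.043: up(.1); return False
    up(.12,.15)
    ux=np.array([np.cos(A),np.sin(A)]); uy=np.array([-ux[1],ux[0]])
    s=.006 if level%2==0 else -.006
    g=B+(s+cx)*ux+cy*uy; z=.034+.014*level+.004-TO
    env.reach(np.r_[g,.14],R(YL)); env.move_straight(np.r_[g,z+.02],vel=.12); st('above')
    t=env.move_straight(np.r_[g,z-.003],vel=.025,contact_N=2.5); st(('placed',t))
    env.grip(.055); up(.16,.12); return True
E
python3 - <<'E'
from h import *
import pickle
c,im=pickle.load(open('w6.pkl','rb'))
H,S,V=cv2.split(cv2.cvtColor(im,cv2.COLOR_BGR2HSV)); m=((V>190)&(S<40)).astype(np.uint8); n,l,s,ce=cv2.connectedComponentsWithStats(m); i=l[104,281]
k=max(cv2.findContours((l==i).astype(np.uint8),0,1)[0],key=len); print('ped',[cv2.fitEllipse(np.array([onplane(c,p[0],z)[:2]*1000 for p in k],np.float32)) for z in (.034,)])
v=find('green',c,im)[0]; print(v)
print(pickplace(v,0)); c,im=look(f='w7'); print(find('green',c,im,.048),find('green',c,im)); [print(k,find(k,c,im)) for k in ('blue','orange','white')]; st('')
E
```

```text
ped [((643.4567260742188, 148.480712890625), (93.5134048461914, 95.32787322998047), 82.43557739257812)]
[ 0.476  0.136  8.505 58.758 37.423]
('at tray', False) t 40.0083 tcp [ 0.4761  0.1361 -0.0193] F [-0.7 -0.3  0.2] M [ 0.05 -0.13  0.04] gap 0.0617
closed t 40.5083 tcp [ 0.4761  0.1361 -0.0191] F [-1.2  0.3  2.6] M [ 0.09  0.08 -0.04] gap 0.0398
above t 43.3417 tcp [0.6497 0.1509 0.0357] F [-0.2  0.4  0. ] M [ 0.01 -0.12 -0.  ] gap 0.0396
('placed', True) t 44.075 tcp [0.6489 0.1505 0.0149] F [ 0.1 -0.2  4.9] M [ 0.23  0.03 -0.  ] gap 0.0397
True
[array([ 0.646,  0.15 , 31.482, 59.1  , 35.45 ])] [array([ 0.655,  0.156, 31.482, 63.698, 38.208])]
blue []
orange [array([4.4800e-01, 1.0000e-02, 1.8880e+00, 5.8168e+01, 3.9008e+01])]
white [array([  0.456,  -0.13 , -44.554,  61.388,  40.597])]
 t 48.4917 tcp [0.45   0.07   0.2999] F [-0.9 -0.6 -0.2] M [-0.08 -0.02 -0.01] gap 0.055
```

```bash
python3 - <<'E'
from h import *
c,im=look((.56,.14,.25)); print(find('green',c,im,.048),trays(c,im,('blue',)))
i2=cv2.imread('pics/w7.png')
cv2.imwrite('pics/v1.png',np.hstack([cv2.resize(im[20:200,200:420],(440,360)),cv2.resize(i2[0:260,0:260],(360,360))]))
import pickle; pickle.dump((c,im),open('w8.pkl','wb'))
E
```

```text
[array([ 0.647,  0.151, 31.696, 56.034, 36.086])] {}
```

View pics/v1.png

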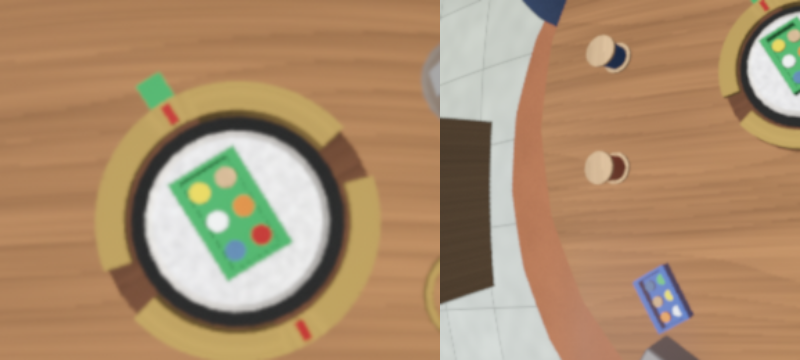

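Green lies in line with the marks on the pedestal, with corners at crop (168,184), (233,146), (292,243) and (228,280). Blue is still at its place, just paler than my colour threshold allows. I'll compute the offset within this one image.

```bash
sed -i "s/'blue':(H>105)&(H<122)&(S>150)&(V>90)/'blue':(H>105)\&(H<122)\&(S>100)\&(V>80)/" h.py; python3 - <<'E'
from h import *
import pickle
c,im=pickle.load(open('w8.pkl','rb')); c7,i7=None,cv2.imread('pics/w7.png')
f=lambda p,z: onplane(c,np.array(p)/2+[200-.25,20-.25],z)[:2]
m1,m2=f((170,114),.028),f((303,330),.028); b=(m1+m2)/2; d=m1-m2; a=np.arctan2(d[1],d[0]); print('base',b,np.degrees(a),np.linalg.norm(d))
g=np.mean([f(p,.048) for p in ((168,184),(233,146),(292,243),(228,280))],0)
u=np.array([np.cos(a),np.sin(a)]); print(g,'x',(g-b)@u,'y',(g-b)@[-u[1],u[0]])
# pedestal circle
H,S,V=cv2.split(cv2.cvtColor(im,cv2.COLOR_BGR2HSV)); m=((V>190)&(S<40)).astype(np.uint8); n,l,s,ce=cv2.connectedComponentsWithStats(m); i=l[20+215//1//2,200+155//2]
k=max(cv2.findContours((l==i).astype(np.uint8),0,1)[0],key=len); print('ped',cv2.fitEllipse(np.array([onplane(c,p[0],.033)[:2]*1000 for p in k],np.float32)))
print(trays(c,im,('blue',)))
E
```

```text
base [0.64347581 0.1473442 ] 31.129126656180468 0.14036793975647446
[0.6472596  0.15054221] x 0.0048922121114014115 y 0.0007814140762393626
ped ((643.611083984375, 148.6701202392578), (94.25812530517578, 95.61079406738281), 87.21420288085938)
{}
```

```bash
python3 - <<'E'
from h import *
c,im=look((.45,.02,.3))
for k in ('orange','white','blue','green'): print(k,find(k,c,im))
o=find('orange',c,im); w=find('white',c,im)
if len(o)==1 and len(w)==1:
    print(pickplace(o[0],1,cx=.0005))
    c,im=look((.45,.02,.3)); w=find('white',c,im); print(w,find('blue',c,im),'orange',find('orange',c,im,.062))
    if len(w)==1: print(pickplace(w[0],2,cx=.0005))
c,im=look((.53,.14,.28),'w9')
print('blue',find('blue',c,im),'orange',find('orange',c,im,.062),'white',find('white',c,im,.076)); st('')
cv2.imwrite('pics/v2.png',np.hstack([cv2.resize(im[0:240,200:420],(367,400)),cv2.resize(im[0:290,100:420],(430,400))]))
E
```

```text
orange [array([4.4900e-01, 9.0000e-03, 8.6800e-01, 5.8498e+01, 3.7480e+01])]
white [array([  0.455,  -0.13 , -44.049,  61.38 ,  40.475])]
blue []
green [array([ 0.656,  0.159, 31.612, 64.179, 39.068])]
('at tray', False) t 54.9833 tcp [ 0.4491  0.0091 -0.0192] F [ 0.3 -0.9  0.5] M [ 0.02 -0.18 -0.  ] gap 0.0619
closed t 55.4833 tcp [ 0.4492  0.0091 -0.0191] F [-1.1  1.1  3.4] M [0.15 0.15 0.03] gap 0.0396
above t 58.4 tcp [0.6399 0.1448 0.0496] F [-0.1 -0.3  0.3] M [ 0.07 -0.14  0.04] gap 0.0401
('placed', True) t 59.1417 tcp [0.6391 0.1446 0.0289] F [-1.2  0.5  5.2] M [0.2  0.3  0.02] gap 0.0394
True
[array([  0.456,  -0.13 , -45.505,  61.694,  41.181])] [] orange []
('at tray', False) t 68.375 tcp [ 0.4561 -0.13   -0.0193] F [-0.4 -0.3  0.3] M [-0.02 -0.17  0.02] gap 0.0622
closed t 68.875 tcp [ 0.4561 -0.13   -0.0191] F [-1.2 -0.3  3.7] M [0.2  0.08 0.06] gap 0.0392
above t 72.0333 tcp [0.6501 0.1508 0.0635] F [-0.1 -0.   0.7] M [ 0.07 -0.16 -0.05] gap 0.0397
('placed', True) t 72.775 tcp [0.6493 0.1508 0.0429] F [-1.2 -0.5  4.5] M [0.02 0.29 0.04] gap 0.0399
True
blue [array([ 0.428,  0.298, 24.877, 59.647, 42.537])] orange [] white [array([ 0.441, -0.317, 20.511, 59.056, 35.311])]
 t 76.9417 tcp [0.53   0.14   0.2799] F [ 0.  -0.1 -0.3] M [-0.06  0.05 -0.01] gap 0.0545
```

View pics/v2.png

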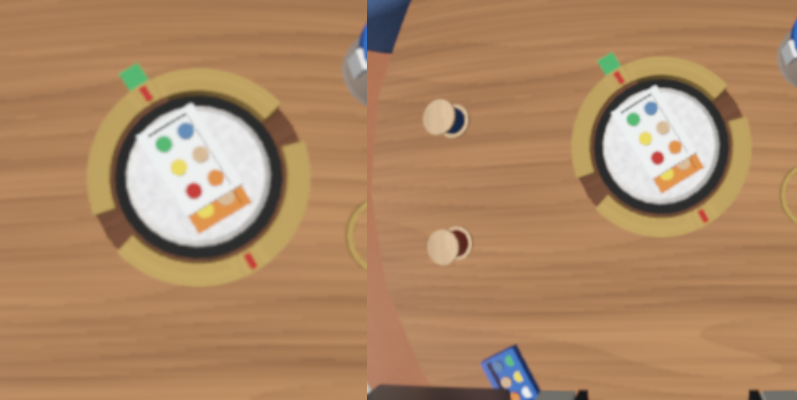

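White sits on orange with the right offsets. The blue tray has been knocked to about (.428,.298), near the grey box. I'll take a dedicated look there before grasping.

```bash
python3 - <<'E'
from h import *
for p in ((.36,.33,.3),(.40,.28,.3),(.42,.25,.3)):
    if env.ik(np.array(p),R(-np.pi/2)) is not None: break
c,im=look(p,'w10'); print(p,find('blue',c,im)); st('')
import pickle; pickle.dump((c,im),open('w10.pkl','wb'))
E
```

```text
(0.36, 0.33, 0.3) [array([ 0.427,  0.3  , 24.551, 58.853, 38.774])]
 t 78.2917 tcp [0.3605 0.3295 0.2999] F [-0.3 -0.2  0.1] M [-0.06 -0.01  0.01] gap 0.055
```

View pics/w10.png

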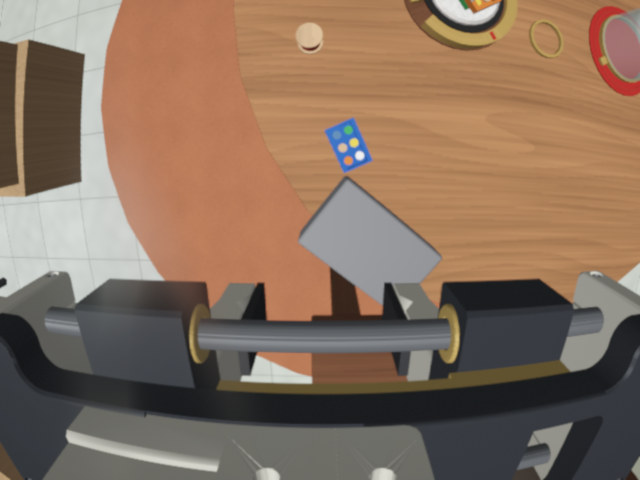

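Blue is clear at (348,145). The grey box's nearest top corner is at (348,178), so I'll check its height for gripper-body clearance.

```bash
python3 - <<'E'
from h import *
import pickle
c10,_=pickle.load(open('w10.pkl','rb')); c1,_=pickle.load(open('w12.pkl','rb'))[0]
o1,d1=ray(c10,(348,178));o2,d2=ray(c1,(212,222))
t=np.linalg.lstsq(np.column_stack([d1,-d2]),o2-o1,rcond=None)[0]; p,q=o1+d1*t[0],o2+d2*t[1]; print(p,q)
a=np.deg2rad(24.5); r=(p+q)[:2]/2-[.427,.3]; print('tray frame',r@[np.cos(a),np.sin(a)],r@[-np.sin(a),np.cos(a)])
E
```

```text
[0.38474161 0.30003537 0.01585798] [0.38751061 0.30090694 0.01550439]
tray frame -0.036998275479691596 0.017378860044181526
```

```bash
python3 - <<'E'
from h import *
c,im=look((.36,.33,.3)); v=find('blue',c,im); print(v)
if len(v)==1: print(pickplace(v[0],3,cx=0))
c,im=look((.56,.14,.25),'w11'); st('')
print('blue',find('blue',c,im,.09))
cv2.imwrite('pics/v3.png',cv2.resize(im[0:210,200:420],(660,630))[:600])
import pickle; pickle.dump((c,im),open('w11.pkl','wb'))
E
```

```text
[array([ 0.427,  0.3  , 24.493, 58.821, 38.801])]
('at tray', False) t 82.9167 tcp [ 0.4271  0.3001 -0.0193] F [1.  0.1 0.4] M [ 0.04 -0.15  0.02] gap 0.0619
closed t 83.4167 tcp [ 0.4271  0.3001 -0.0191] F [-0.3 -0.2  2.4] M [-0.    0.13  0.02] gap 0.0395
above t 86.1917 tcp [0.6392 0.145  0.0774] F [ 0.9  0.4 -0.4] M [ 0.04 -0.17  0.02] gap 0.0396
('placed', True) t 86.9333 tcp [0.6387 0.1442 0.0569] F [-1.5  0.3  5. ] M [0.06 0.22 0.01] gap 0.0397
True
 t 91.0083 tcp [0.56   0.14   0.2499] F [-0.2  0.1  0. ] M [-0.06 -0.01 -0.04] gap 0.0549
blue [array([ 0.639,  0.145, 31.242, 60.803, 38.61 ])]
```

View pics/v3.png

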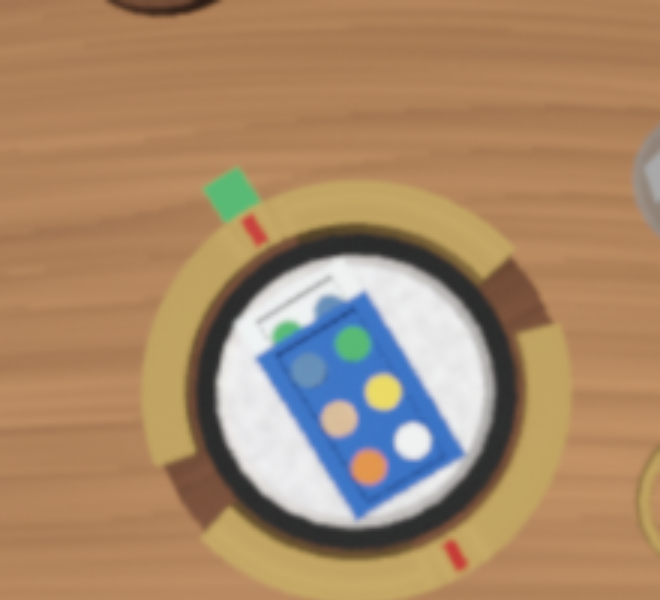

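Blue is at base x ≈ -5.4 mm, y ≈ 0 and aligned, so the stack is complete. Next is the dome.

```bash
cat >> h.py <<'E'
BC=np.array([.6437,.1477])
E
python3 - <<'E'
from h import *
import pickle
c,im=pickle.load(open('w11.pkl','rb')); u=np.array([np.cos(A),np.sin(A)])
print('white end x',(onplane(c,(294,94),.076)[:2]-BC)@u,'expect .036')
y=YL+np.pi/2; D=np.array([.6225,-.1568])
env.grip(.05); up(.3,.2); env.reach(np.r_[D,.2],R(y)); env.move_straight(np.r_[D,.13],vel=.15)
t=env.move_straight(np.r_[D,.089],vel=.05,contact_N=6); st(('at dome',t))
env.grip(0,grasp_force=50); st('gripped')
if .0125<env.get_finger_gap()<.016:
    up(.205,.12); env.pause(.2); st('lifted')
    env.move_straight(np.r_[BC,.205],vel=.2,rot=R(y)); env.pause(.3)
    st('above base')
    t=env.move_straight(np.r_[BC,.125],vel=.06,contact_N=4); st(('down',t))
    if not t: t=env.move_straight(np.r_[BC,.1105],vel=.03,contact_N=4); st(('down2',t))
E
```

```text
white end x 0.04042595595930719 expect .036
('at dome', False) t 94.5833 tcp [ 0.6228 -0.1568  0.0893] F [-0.8 -0.6  1.1] M [ 0.02 -0.04  0.  ] gap 0.0498
gripped t 95.2583 tcp [ 0.6225 -0.1567  0.0888] F [ 0.5  0.  -1.2] M [ 0.31 -0.19  0.01] gap 0.014
lifted t 96.575 tcp [ 0.6222 -0.1566  0.2042] F [-0.  -0.6 -3.5] M [ 0.06  0.01 -0.01] gap 0.0138
above base t 98.55 tcp [0.6437 0.1472 0.2051] F [ 0.4 -0.9 -1.7] M [ 0.1  -0.01 -0.02] gap 0.0137
('down', False) t 100.0333 tcp [0.644  0.1478 0.1255] F [ 0.2  0.3 -2.8] M [ 0.06  0.02 -0.01] gap 0.0138
('down2', False) t 100.6667 tcp [0.6437 0.1477 0.1104] F [ 0.1 -0.2 -3.1] M [ 0.05 -0.02  0.02] gap 0.0134
```

Before pressing down, I'll double-check the white tray's offset from its button pattern and the red marks in the earlier picture (w9).

```bash
python3 - <<'E'
from h import *
import pickle
c,im=pickle.load(open('w11.pkl','rb')); c=dict(c); P=np.array(c['pose']).copy()
g=lambda px,k,o:np.array(px)/k+o-.2
# w11 : inner rim line of white
print('w11 marks',[onplane(c,g(p,3,[200,0]),.028)[:2] for p in ((254,230),(456,555))],'line',[onplane(c,g(p,3,[200,0]),z)[:2] for p in ((258,322),(333,277)) for z in (.066,.076)])
u=np.array([np.cos(A),np.sin(A)])
for z in (.066,.076): print('line x',(np.mean([onplane(c,g(p,3,[200,0]),z)[:2] for p in ((258,322),(333,277))],0)-BC)@u,'expect .033')
P[:3,3]+=[-.03,0,.03]; c['pose']=P
f=lambda p,z:onplane(c,g(p,1.667,[200,0]),z)[:2]
m=[f((147,93),.028),f((251,262),.028)]; b=np.mean(m,0); print('w9 base',b,np.linalg.norm(m[0]-m[1]))
w=np.mean([f(p,.068) for p in ((164,144),(186,131),(179,167),(201,155),(194,191),(216,178))],0); d=w-b; print('white x',d@u,'y',d@[-u[1],u[0]])
E
```

```text
w11 marks [array([0.70343919, 0.18369503]), array([0.58329882, 0.11046946])] line [array([0.66589009, 0.1784534 ]), array([0.66503744, 0.17744366]), array([0.6805437 , 0.15394413]), array([0.67929404, 0.15359841])]
line x 0.03483143679908921 expect .033
line x 0.03358117084783687 expect .033
w9 base [0.64328595 0.14653088] 0.14145346584477048
white x 0.008047127761818509 y 0.0012744507466655745
```

White is at 6.6–8 mm, inside the limits. Now press, turn and lock.

```bash
python3 - <<'E'
from h import *
y=YL+np.pi/2
env.move_straight(np.r_[BC,.0945],vel=.02); env.pause(.2); st('pressed')
for i in range(1,10):
    q=env.ik(np.r_[BC,.0945],R(y-np.deg2rad(10)*i)); env.set_joints(q)
    if i%3==0 or np.abs(env.get_moment()).max()>2: st(i)
E
```

```text
pressed t 101.8167 tcp [0.6442 0.1479 0.0951] F [-0.9  1.9  4.9] M [ 0.42  0.46 -0.02] gap 0.0135
3 t 102.6917 tcp [0.6444 0.1476 0.0952] F [ 0.2 -0.5  5.3] M [ 0.01  0.12 -0.25] gap 0.0138
6 t 103.5667 tcp [0.6444 0.1477 0.0952] F [-0.3  0.2  5.6] M [ 0.07  0.06 -0.26] gap 0.0137
9 t 104.4417 tcp [0.6444 0.1477 0.0952] F [ 0.  -0.2  5.2] M [ 0.09 -0.09 -0.2 ] gap 0.0137
```

```bash
python3 - <<'E'
from h import *
t=env.move_straight(np.r_[BC,.102],vel=.02); env.pause(.2); st('risen')
env.move_straight(np.r_[BC,.106],vel=.02,contact_N=5); st('pull test')
env.move_straight(np.r_[BC,.1022],vel=.02); env.grip(.05); env.pause(.2); up(.2,.1)
c,im=look((.57,.14,.3),'w12')
V=cv2.cvtColor(im,cv2.COLOR_BGR2HSV)[...,2]; d=(V<110).astype(np.uint8); mk=np.zeros_like(d); cv2.circle(mk,(318,139),30,1,-1); d&=mk
n,l,s,ce=cv2.connectedComponentsWithStats(d); i=1+np.argmax(s[1:,4])
k=cv2.findContours((l==i).astype(np.uint8),0,1)[0][0]
print('bar',s[i],cv2.minAreaRect(np.array([onplane(c,p[0],.154)[:2]*1000 for p in k],np.float32)))
cv2.imwrite('pics/v4.png',np.hstack([cv2.resize(im[40:240,220:420],(400,400)),cv2.resize(env.read_camera('side')[160:280,260:380],(400,400))])); st('')
E
```

```text
risen t 105.1667 tcp [0.644  0.1478 0.1017] F [ 5.1  0.2 -3.2] M [ 0.24 -2.14 -0.15] gap 0.0135
pull test t 105.375 tcp [0.6439 0.1481 0.1017] F [ 1.2 -0.   0.7] M [ 0.19 -0.48  0.05] gap 0.0135
bar [325 162   5   3   5] ((622.5375366210938, 138.5443572998047), (0.3995368480682373, 3.97103214263916), 26.842164993286133)
 t 110.3333 tcp [0.57   0.14   0.2999] F [ 0.1  0.4 -0.4] M [-0.06 -0.   -0.02] gap 0.0499
```

View pics/v4.png

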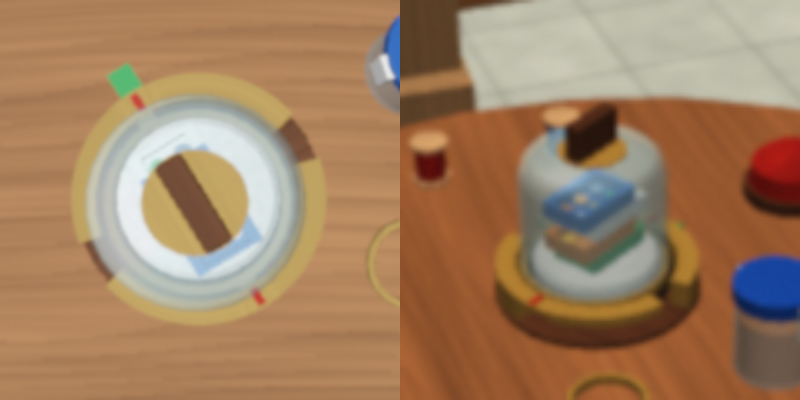

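The dome is over the stack with the bar in line with the red marks. I'll measure the bar's angle and centre numerically, and check its height with a light touch.

```bash
python3 - <<'E'
from h import *
c=cal('wrist'); im=cv2.imread('pics/w12.png')
x0,y0=220,40
b=im.astype(int); d=((b[...,2]<150)&(b[...,2]-b[...,0]>15)&(b[...,0]<90)).astype(np.uint8); mk=np.zeros_like(d); cv2.circle(mk,(317,141),27,1,-1); d&=mk
n,l,s,ce=cv2.connectedComponentsWithStats(d); i=1+np.argmax(s[1:,4])
k=cv2.findContours((l==i).astype(np.uint8),0,1)[0][0]
print('bar',s[i],cv2.minAreaRect(np.array([onplane(c,p[0],.154)[:2]*1000 for p in k],np.float32)))
env.grip(0,grasp_force=20); env.reach(np.r_[BC,.17],R(YL)); env.move_straight(np.r_[BC,.138],vel=.08); env.pause(.3)
t=env.move_straight(np.r_[BC,.122],vel=.008,contact_N=1.6); st(('touch',t)); up(.2)
env.reach(np.array([.5,.1,.3]),R(-np.pi/2)); st('')
E
```

```text
bar [298 117  38  49 769] ((641.86572265625, 147.7022705078125), (45.080299377441406, 13.76980972290039), 31.605178833007812)
('touch', True) t 115.5417 tcp [0.6437 0.1477 0.1278] F [0.1 0.9 3.3] M [ 0.16 -0.2  -0.01] gap 0.0002
 t 118.5833 tcp [0.5    0.1    0.2998] F [1.  1.5 0.1] M [ 0.02 -0.01 -0.03] gap 0.0004
```

```bash
python3 - <<'E'
from h import *
env.pause(.3); print(env.finish_job())
E
```

```text
the job is handed in; nothing more can be done
None
```

The job is handed in at about 119 s of the 210 s limit, with no verdict shown: four trays (green, orange, white, blue; no yellow one was there) are stacked with alternating offsets and the dome is locked over them, its bar within about 0.3° of the lock axis and about 2 mm off centre.

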